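# Leak-test a collecting cup: seat it, draw the test piston to the yellow band and hold

## Robot

A 6-joint arm with a two-finger parallel gripper is mounted at the origin on the work surface. World frame = base frame: x ahead of the robot, y to its left, z up, the work surface at z = 0. Lengths are in mm, angles in rad, forces in N, time in s.
With the tool pointing down it reaches from about 275 to 1000 mm from the base axis. Payload 8.4 kg.
Tool frame: the origin (TCP) lies on the centre line of the jaws, within the pads' length; the fingertips stand 25 mm ahead of it and the grasp point (between the pads) lies 6 mm ahead of it; z points along the fingers, x is the direction in which the jaws open and shut, and the axes are right-handed (so a half turn about z gives the same grasp; the last joint's range is limited). The gripper opens to 85 mm and grips with 20 to 120 N. Pads are 22 mm wide; open, the fingers measure 114 mm over their backs; the gripper's body (76 mm by 85 mm) begins 54 mm behind the grasp point. The pads swing forward as they close: fully open they stand 13 mm farther back than shut.
Start: joints at [-1.184, 0.353, 1.633, -0, 1.155, -0.002], TCP at [236.923, -578.356, 256.281] pointing down, gripper open.
Joint ranges: [-2.63, 2.63], [-0.92, 2.1], [0.06, 2.66], [-1.3, 4.44], [0, 2.69], [-3.02, 3.02]. Speed limits (rad/s): [2.22, 2.22, 2.79, 3.14, 3.14, 3.14].

## Interface

Orientations are given as [roll, pitch, yaw] about the fixed x, y, z axes, in that order (R = Rz(yaw) Ry(pitch) Rx(roll)).
In Python, from rig import r gives the robot as it stands. The module is installed in compiled form; this text tells all that it offers.
- The arm moves only by the tool jog_arm, never from a script. Its argument "deltas" is a list of rows, each an object with "gripper": the gripper command: -1 is fully open, 1 is shut, values between are in proportion; "translation": the shift along the world's x, y, z in units of 10 cm (1.0 is 10 cm), a list of three; "dr": the turn, a rotation vector about the world's x, y, z in units of pi/2 rad (1.0 is pi/2 rad), a list of three. In form: [{"gripper": gripper, "translation": [x, y, z], "dr": [wx, wy, wz]}, ...]. A call has 1 to 12 rows; each row shifts and turns the commanded pose from where the row before left it; what a row does not reach is not made up. A row lasts 1/12 s, in which the tool goes at most 41.7 mm and 7.16 degrees, less where a joint would pass 70% of its speed; a pose out of reach is approached as far as the arm can. A call with a number of a shift or a turn outside -1 to 1 is refused whole. A call with a gripper value outside its range is refused whole. The fingers move at their own pace and stop on an object; "squeeze" is the grip in N (left out, the last holds). Time passes only in rows, so rows that do not move let the fingers close. It gives the time, the measured TCP pose, the force and the opening at its end, in the units of the state.
- r.sense(): the state, without advancing time (a new reading comes with each control period).
- r.grab_frame(name): name is "scene" or "top" or "wrist"; returns the picture (420x560x3 uint8, blue, green, red); there is no depth.
- r.calibration(name): a dict with "mtx" (3x3 intrinsics, pixels), "k1" (the pictures are not rectified: a ray, as slopes to the right and down, at radius r is drawn at 1 + k1 r^2 times it, then the intrinsics apply), "world_from_camera" (4x4, takes a point from camera to world coordinates). Camera axes: x right, y down, z forward; pixel columns grow to the right and rows downward; lengths in mm; the calibration is good to about 2 mm. A picture is of the moment at which its call begins: read the wrist's pose just before it. calibration takes no time and is no camera call; for the wrist camera it gives the pose at the moment of the call.
- r.sign_off(): hands the job in, once; it reports no verdict.
The state is a dict: "clock": time; "qpos": joint angles; "qvel": joint speeds; "joint_efforts": joint torques, N m; "eef_pos": TCP position; "tcp_rot": TCP orientation; "contact_force": force on the tool from outside, world axes, zero at the start; "wrist_torque": the same for the moment, N m; "opening": opening from 0.0 (shut) to 1.0 (fully open).
Only numpy, scipy, OpenCV 4.12 (cv2) and the standard library are available. Lean on these libraries where they do the work, as an engineer would, in place of code of your own. Each camera call takes 0.05 s, during which the arm holds its last target. There are 200 camera calls.

## Task

Take the glass collecting cup with the orange end off the free-spinning turntable and set it, mouth down as it stands, inside the black rubber ring of the leak-test stand, and let go of it. Then pull the black-knobbed piston rod straight up out of its barrel until the whole yellow band shows above the barrel while the red band stays hidden inside, without dragging, tipping or lifting the stand, and finish while still holding the rod there. Do not draw the rod before the cup is seated, and do not lift, tip or knock off the two jars on the turntable or shift the bottle and the wrench.

Things in the scene. Friction and masses are not known exactly. Their poses are not given: they have to be found in the camera images.
- cup: loose glass cup standing mouth down on the turntable, with an orange closed end on top; round, 40 mm outside diameter, 60 mm tall, about 70 g. Origin: centre of its mouth (the underside as it stands); z up towards the orange end. Grip it across the diameter from above, about 40 mm above its origin.
- turntable: fixed black foot of the turntable; its white disc of 220 mm diameter spins freely at a touch about the vertical axis. Origin: centre, on the bench; the disc's top is 24 mm above it. The cup and two jars stand on it about 65 mm from the axis.
- stand: leak-test stand, loose but heavy (about 2.2 kg), standing on the bench: a dark steel plate 100 x 230 mm (its x and y), 12 mm thick; at y = +60 mm a black rubber ring, at y = -60 mm a square aluminium barrel of 50 x 50 mm whose top is 100 mm above the bench. Origin: centre of the plate's underside, z up.
- seat (a point): centre of the rubber ring, on the plate's top (12 mm above the bench), where the cup's mouth comes to rest. The ring is 50 mm inside, 66 mm outside, 6 mm high; a brass nipple 14 mm wide and 8 mm high stands in its middle and fits inside the cup (34 mm inside diameter).
- bore (a point): centre of the mouth of the barrel's vertical bore, in the barrel's top face, 100 mm above the bench; z up along the bore. Bore 17.5 mm diameter, 80 mm deep.
- rod: loose steel piston rod in the bore, resting on its floor; 16 mm diameter, 145 mm long with knob, about 220 g. Origin: centre of its foot, z up. Bands, from the foot: red 10 to 24 mm, yellow 42 to 56 mm, both hidden in the bore at first. Yellow is wholly out when the rod is raised by 38 mm, red begins to show at 56 mm: raise it by about 47 mm.
- rod_knob (a point): middle of the rod's round black knob, 130 mm above the rod's foot and 150 mm above the bench at the start. The knob is 26 mm in diameter and 30 mm tall; its underside is 35 mm above the barrel's top at the start. Its top is 165 mm above the bench: carry the cup over it high, or go round it.
- amber_jar: bystander: amber glass jar with white cap, 40 mm diameter, 62 mm tall, on the turntable. Origin: centre of its underside.
- green_jar: bystander: green glass jar with black cap, 40 mm diameter, 62 mm tall, on the turntable. Origin: centre of its underside.
- bottle: bystander: white plastic bottle with blue cap, 56 mm diameter, 110 mm tall, on the bench. Origin: centre of its underside.
- wrench: bystander: steel wrench 160 mm long lying on the bench along its x. Origin: its underside, mid-length.
Mind the look-alikes: they are no part of the job. Of the things that look like the rod, the larger one is meant. What is shaped like the turntable but pink is not meant.

How it is judged:
By the outcome, as a careful person would: the job done as asked, in the order asked, and still so for the second after the job is handed in, while the arm keeps its last pose, push and grip.
It also fails if it takes over 54 s, if anything falls off the work surface, if the arm or the gripper's body presses on something with over 40 N, if the wrist force passes 120 N, or if a joint passes its speed limit or range.

## Working session

There is one attempt and no reset: what is moved stays moved. The work goes in short steps, Python scripts to look and compute and a tool call to move; the robot and the scene stay as the last step left them, time stands still between calls to the robot, and variables do not carry over. Pictures are saved under pics/ and viewed, about 8 in all and at most 12, crops included, and the job is handed in when it is done.

Besides the shell and the picture viewer there is one more tool, called after "Emit:" by a JSON object that holds its "name" and its "arguments", one argument or row to a line. jog_arm: Moves the arm, as the interface text tells. Shifts and turns lie within -1 to 1; 1 stands for 10 cm of shift or pi/2 rad of turn. Its arguments: {"type":"object","properties":{"deltas":{"type":"array"},"squeeze":{"type":"number"}},"required":["deltas"]}

```bash
mkdir -p pics
cat > h.py <<'E'
import numpy as np, cv2
from rig import r
def ray(cal,u,v):
    K=np.array(cal["mtx"]);T=np.array(cal["world_from_camera"]);k=cal["k1"]
    d=np.array([(u-K[0,2])/K[0,0],(v-K[1,2])/K[1,1]]);rd=np.hypot(*d);rr=rd
    for _ in range(30): rr=rd/(1+k*rr*rr)
    s=d*(rr/rd if rd>0 else 1)
    return T[:3,3],T[:3,:3]@np.array([s[0],s[1],1.])
def onplane(cal,u,v,z):
    o,d=ray(cal,u,v);return o+d*(z-o[2])/d[2]
def proj(cal,p):
    K=np.array(cal["mtx"]);T=np.array(cal["world_from_camera"])
    c=T[:3,:3].T@(np.array(p,float)-T[:3,3]);s=c[:2]/c[2];s=s*(1+cal["k1"]*(s@s))
    return K[0,0]*s[0]+K[0,2],K[1,1]*s[1]+K[1,2]
def tri(c1,p1,c2,p2):
    o1,d1=ray(c1,*p1);o2,d2=ray(c2,*p2)
    t=np.linalg.lstsq(np.stack([d1,-d2],1),o2-o1,rcond=None)[0]
    a=o1+t[0]*d1;b=o2+t[1]*d2;return (a+b)/2,np.linalg.norm(a-b)
E
python3 - <<'E'
from h import *
np.set_printoptions(suppress=True,precision=2)
s=r.sense();print(s)
for n in("scene","top"):
    cv2.imwrite(f"pics/{n}0.png",r.grab_frame(n));c=r.calibration(n);print(n,c)
E
```

```text
{'clock': 0.0, 'qpos': array([-1.18,  0.35,  1.63, -0.  ,  1.16, -0.  ]), 'qvel': array([ 0., -0.,  0.,  0.,  0.,  0.]), 'joint_efforts': array([  0.  , -60.52, -34.21,   0.  ,   0.01,   0.  ]), 'eef_pos': array([ 236.75, -577.93,  255.55]), 'tcp_rot': array([ 3.14,  0.  , -1.18]), 'contact_force': array([-0.46,  0.52, -1.47]), 'wrist_torque': array([-0.01,  0.03,  0.04]), 'opening': 1.003630534540099}
scene {'mtx': array([[448.56,   0.  , 283.21],
       [  0.  , 448.56, 210.59],
       [  0.  ,   0.  ,   1.  ]]), 'k1': 0.004511042104784647, 'world_from_camera': array([[   0.58,    0.63,   -0.52, 1195.29],
       [   0.82,   -0.45,    0.37, -346.12],
       [  -0.  ,   -0.64,   -0.77, 1099.47],
       [   0.  ,    0.  ,    0.  ,    1.  ]])}
top {'mtx': array([[445.44,   0.  , 277.17],
       [  0.  , 445.44, 210.2 ],
       [  0.  ,   0.  ,   1.  ]]), 'k1': -0.135443757657973, 'world_from_camera': array([[  -0.01,   -0.99,    0.12,  392.43],
       [  -1.  ,    0.01,   -0.02,  121.13],
       [   0.02,   -0.12,   -0.99, 1276.21],
       [   0.  ,    0.  ,    0.  ,    1.  ]])}
```

View pics/scene0.png

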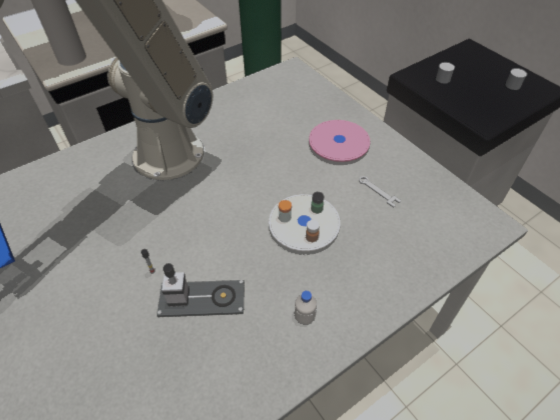

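View pics/top0.png

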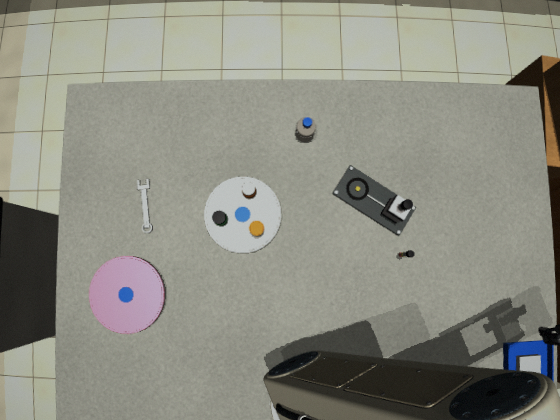

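Scene: the orange-ended cup is at scene (285,208) / top (257,228) on the white turntable, whose hub is at top (242,214). The ring is at top (357,188) and the knob at top (406,204), scene (169,270).

Possible mix-ups:
- **Rod:** the large rod in the barrel at top (406,204) versus the small loose one at top (407,254). I choose the larger, in the barrel.
- **Turntable:** white at top (242,214) versus pink at top (127,294). I choose the white one.
- **Cup:** orange at top (257,228) versus the amber (249,189) and green (219,218) jars. I choose the orange one.

Run:
```python
from h import *
np.set_printoptions(suppress=True,precision=1)
t=cv2.imread("pics/top0.png");s=cv2.imread("pics/scene0.png")
ct,cs=r.calibration("top"),r.calibration("scene")
def blob(im,lo,hi,box,hsv=True):
    x0,y0,x1,y1=box;c=im[y0:y1,x0:x1]
    m=cv2.inRange(cv2.cvtColor(c,cv2.COLOR_BGR2HSV) if hsv else c,lo,hi)
    n,l,st,ce=cv2.connectedComponentsWithStats(m);i=1+np.argmax(st[1:,4])
    return ce[i]+[x0,y0],st[i]
ot,a=blob(t,(8,120,120),(22,255,255),(240,210,275,245))
os_,b=blob(s,(5,120,120),(22,255,255),(270,195,300,220))
print("orange",ot,a,os_,b,onplane(ct,*ot,60+24),tri(ct,ot,cs,os_))
hub,_=blob(t,(100,120,100),(125,255,255),(225,200,260,230));print("hub",hub,onplane(ct,*hub,24))
hs,_=blob(s,(100,120,100),(125,255,255),(290,205,315,235));print(tri(ct,hub,cs,hs))
br,a=blob(t,(15,90,90),(35,255,255),(345,175,370,200));print("brass",br,a,onplane(ct,*br,20))
bs,a=blob(s,(15,90,90),(35,255,255),(205,280,245,310));print("brass s",bs,a,tri(ct,br,cs,bs))
kn,a=blob(t,(0,0,0),(255,255,45),(398,196,416,214));print("knob",kn,a,onplane(ct,*kn,155))
ks,a=blob(s,(0,0,0),(255,255,60),(160,260,180,279));print("knob s",ks,a,tri(ct,kn,cs,ks))
for n,p in (("amber",(249,189)),("green",(220,218))):print(n,onplane(ct,*p,86))
print("bottle",onplane(ct,307,123,110),"small",onplane(ct,409,254,60))
A=cv2.resize(t[155:270,325:425],None,fx=4,fy=4,interpolation=2);B=cv2.resize(s[240:325,140:250],None,fx=3.6,fy=3.6,interpolation=2);C=cv2.resize(t[170:260,195:290],None,fx=3,fy=3)
o=np.zeros((600,800,3),np.uint8);o[:A.shape[0],:A.shape[1]]=A;o[:B.shape[0],402:402+B.shape[1]]=B[:,:398];o[320:320+C.shape[0],410:410+C.shape[1]]=C
cv2.imwrite("pics/crop.png",o)
```

```text
orange [256.2 227.9] [  9  11  15  15 173] [284.6 205.4] [  9   6  12  10 105] [489.1 158.1  84. ] (array([488.9, 157.4,  79.7]), np.float64(1.83120089574232))
hub [242.  213.8] [534.2 200.1  24. ]
(array([532.7, 197.8,  25.3]), np.float64(5.0556667578189565))
brass [357.2 188.1] [10 11  5  5 21] [ 606.8 -130.6   20. ]
brass s [222.9 294.9] [16 13  5  5 20] (array([ 607.1, -132.5,   15.4]), np.float64(2.1583907537555085))
knob [405.3 204.8] [  1   4  14  10 103] [ 540.1 -228.2  155. ]
knob s [168.6 270.4] [ 4  5 10 12 87] (array([ 540.5, -232.8,  145.8]), np.float64(3.631792900830079))
amber [594.6 177.3  86. ]
green [516.1 255.3  86. ]
bottle [771.9  18.8 110. ] small [ 415.1 -262.9   60. ]
```

View pics/crop.png

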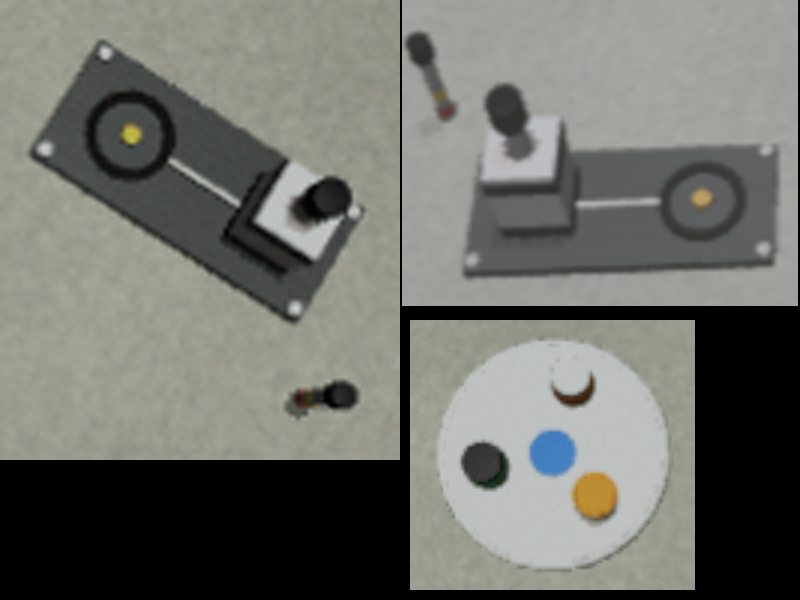

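The crop confirms it: the big knobbed rod is in the barrel and the small look-alike lies outside. The cup is orange on the white disc. I'll move above the cup with the jaws tangential to the disc (yaw about -0.83).

Emit:
{"name": "jog_arm", "arguments": {
  "deltas": [
    {"gripper": -1,"translation": [0.1,0.3,0],"dr": [0,0,0.01]},
    {"gripper": -1,"translation": [0.1,0.3,0],"dr": [0,0,0.01]},
    {"gripper": -1,"translation": [0.1,0.3,0],"dr": [0,0,0.01]},
    {"gripper": -1,"translation": [0.1,0.3,0],"dr": [0,0,0.01]},
    {"gripper": -1,"translation": [0.1,0.3,0],"dr": [0,0,0.01]},
    {"gripper": -1,"translation": [0.1,0.3,0],"dr": [0,0,0.01]},
    {"gripper": -1,"translation": [0.1,0.3,0],"dr": [0,0,0.01]},
    {"gripper": -1,"translation": [0.1,0.3,0],"dr": [0,0,0.01]},
    {"gripper": -1,"translation": [0.1,0.3,0],"dr": [0,0,0.01]},
    {"gripper": -1,"translation": [0.1,0.3,0],"dr": [0,0,0.01]},
    {"gripper": -1,"translation": [0.1,0.3,0],"dr": [0,0,0.01]},
    {"gripper": -1,"translation": [0.1,0.3,0],"dr": [0,0,0.01]}
  ],
  "squeeze": 30
}}

```text
clock: 1.1
eef_pos: [356.9, -216.8, 256.2]
tcp_rot: [3.142, 0.0, -0.993]
contact_force: [0.5, -0.4, 0.0]
opening: 0.998
```

Emit:
{"name": "jog_arm", "arguments": {
  "deltas": [
    {"gripper": -1,"translation": [0.11,0.31,0],"dr": [0,0,0.01]},
    {"gripper": -1,"translation": [0.11,0.31,0],"dr": [0,0,0.01]},
    {"gripper": -1,"translation": [0.11,0.31,0],"dr": [0,0,0.01]},
    {"gripper": -1,"translation": [0.11,0.31,0],"dr": [0,0,0.01]},
    {"gripper": -1,"translation": [0.11,0.31,0],"dr": [0,0,0.01]},
    {"gripper": -1,"translation": [0.11,0.31,0],"dr": [0,0,0.01]},
    {"gripper": -1,"translation": [0.11,0.31,0],"dr": [0,0,0.01]},
    {"gripper": -1,"translation": [0.11,0.31,0],"dr": [0,0,0.01]},
    {"gripper": -1,"translation": [0.11,0.31,0],"dr": [0,0,0.01]},
    {"gripper": -1,"translation": [0.11,0.31,0],"dr": [0,0,0.01]},
    {"gripper": -1,"translation": [0.11,0.31,0],"dr": [0,0,0]},
    {"gripper": -1,"translation": [0.11,0.31,0],"dr": [0,0,0]}
  ]
}}

```text
clock: 2.1
eef_pos: [488.9, 155.3, 256.0]
tcp_rot: [3.141, 0.0, -0.836]
contact_force: [0.6, -0.4, 1.0]
opening: 0.999
```

Run:
```python
from h import *
np.set_printoptions(suppress=True,precision=2)
s=r.sense();c=r.calibration("wrist");im=r.grab_frame("wrist");cv2.imwrite("pics/w1.png",im)
print(s["eef_pos"],s["tcp_rot"],c)
m=cv2.inRange(cv2.cvtColor(im,cv2.COLOR_BGR2HSV),(8,120,100),(22,255,255))
for k in sorted(cv2.findContours(m,0,2)[0],key=cv2.contourArea)[-2:]:
    e=cv2.fitEllipse(k);print(e,onplane(c,*e[0],84))
```

```text
[488.93 155.35 256.03] [ 3.14  0.   -0.84] {'mtx': array([[294.18,   0.  , 279.45],
       [  0.  , 294.18, 210.33],
       [  0.  ,   0.  ,   1.  ]]), 'k1': -0.05335982913176738, 'world_from_camera': array([[  0.67,  -0.71,  -0.21, 543.09],
       [ -0.74,  -0.64,  -0.19, 203.15],
       [ -0.  ,   0.28,  -0.96, 372.54],
       [  0.  ,   0.  ,   0.  ,   1.  ]])}
((493.8218994140625, 257.76708984375), (8.639640808105469, 10.899770736694336), 176.0488739013672) [598.84 -66.7   84.  ]
((275.8380432128906, 187.3678436279297), (31.11175537109375, 39.04261779785156), 54.8371696472168) [495.63 165.32  84.  ]
```

View pics/w1.png

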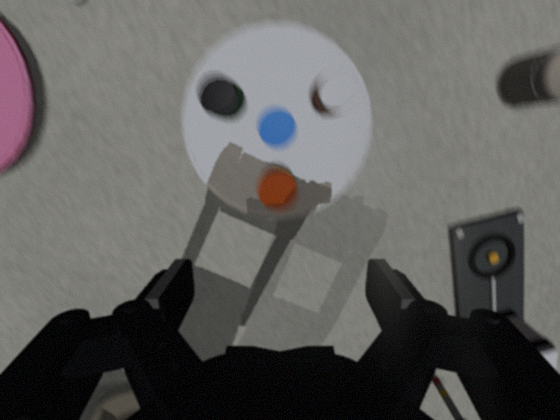

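The wrist view shows the cup at (277,187) in the arm's shadow, with the jars behind it and the ring at (493,257). I'll compare shared landmarks across the cameras.

Run:
```python
from h import *
np.set_printoptions(suppress=True,precision=2)
c=r.calibration("wrist");im=cv2.imread("pics/w1.png");h=cv2.cvtColor(im,cv2.COLOR_BGR2HSV)
def big(m,box):
    x0,y0,x1,y1=box;k=max(cv2.findContours(m[y0:y1,x0:x1].copy(),0,1)[0],key=cv2.contourArea)
    return k+np.array([x0,y0]),
for nm,lo,hi,box,z in (("cup",(0,110,40),(22,255,255),(250,160,305,215),84),("hub",(100,110,80),(125,255,255),(250,100,305,150),24),("brass",(12,90,80),(35,255,255),(480,245,510,270),20)):
    k,=big(cv2.inRange(h,lo,hi),box);e=cv2.fitEllipse(k);print(nm,e,cv2.boundingRect(k),onplane(c,*e[0],z))
print("disc top projected", [proj(c,p) for p in((489,158,84),(534,200,24),(607,-131,20))])
# disc centre from top view by its outline
for nm,cal,f in (("top",r.calibration("top"),"top0"),):
    t=cv2.imread(f"pics/{f}.png");b=t[165:265,195:290];hh=cv2.cvtColor(b,cv2.COLOR_BGR2HSV)
    m=cv2.inRange(hh,(0,0,190),(180,40,255));k=max(cv2.findContours(m,0,1)[0],key=cv2.contourArea)
    e=cv2.fitEllipse(cv2.convexHull(k));print(nm,e,onplane(cal,e[0][0]+195,e[0][1]+165,24))
```

```text
cup ((277.120361328125, 188.88526916503906), (38.04814529418945, 40.235965728759766), 22.881153106689453) (258, 168, 39, 42) [498.05 168.29  84.  ]
hub ((276.4511413574219, 127.45681762695312), (32.7352409362793, 35.961612701416016), 54.850494384765625) (259, 111, 36, 35) [541.26 208.85  24.  ]
brass ((493.69183349609375, 257.9329528808594), (9.467083930969238, 12.63632583618164), 172.43603515625) (489, 252, 11, 13) [ 613.86 -121.09   20.  ]
disc top projected [(np.float64(278.70822169663114), np.float64(202.03613394262263)), (np.float64(277.9551310824699), np.float64(137.5457953956477)), (np.float64(493.7933065521851), np.float64(265.7560873871968))]
top ((46.90745544433594, 49.04863357543945), (74.6140365600586, 75.45135498046875), 67.69139862060547) [533.45 200.28  24.  ]
```

The wrist camera reads (+7,+10) mm from the top and scene cameras for all landmarks, so one of them has a bias. A lower wrist view will tell whether it is angular, and the scene camera can show the jaws against the cup.

Emit:
{"name": "jog_arm", "arguments": {
  "deltas": [
    {"gripper": -1,"translation": [0.01,0.01,-0.25],"dr": [0,0,0]},
    {"gripper": -1,"translation": [0.01,0.01,-0.25],"dr": [0,0,0]},
    {"gripper": -1,"translation": [0.01,0.01,-0.25],"dr": [0,0,0]},
    {"gripper": -1,"translation": [0,0.02,-0.25],"dr": [0,0,0]},
    {"gripper": -1,"translation": [0,0.01,-0.1],"dr": [0,0,0]},
    {"gripper": -1,"translation": [0,0,0],"dr": [0,0,0]},
    {"gripper": -1,"translation": [0,0,0],"dr": [0,0,0]}
  ]
}}

```text
clock: 2.73
eef_pos: [491.9, 159.6, 146.4]
tcp_rot: [3.141, 0.0, -0.836]
contact_force: [-1.0, -0.3, -0.4]
opening: 1.001
```

Run:
```python
from h import *
np.set_printoptions(suppress=True,precision=2)
s=r.sense();c=r.calibration("wrist");im=r.grab_frame("wrist");cv2.imwrite("pics/w2.png",im);sc=r.grab_frame("scene");cv2.imwrite("pics/s2.png",sc)
print(s["eef_pos"],s["qvel"],c["world_from_camera"])
h=cv2.cvtColor(im,cv2.COLOR_BGR2HSV)
for nm,lo,hi,z in (("orange",(0,110,40),(22,255,255),84),("blue",(100,110,60),(125,255,255),24)):
    for k in cv2.findContours(cv2.inRange(h,lo,hi),0,1)[0]:
        if cv2.contourArea(k)>60: e=cv2.fitEllipse(k);print(nm,e,onplane(c,*e[0],z))
w=np.hstack([im[:,:],cv2.resize(sc[120:280,220:380],(420,420))[:, :240]])
w=np.zeros((420,800,3),np.uint8);w[:300,:400]=cv2.resize(im,(400,300));w[:400,400:]=cv2.resize(sc[150:250,235:335],(400,400),interpolation=2);cv2.imwrite("pics/v2.png",w)
```

```text
[491.88 159.59 146.4 ] [-0.   -0.03 -0.02  0.    0.    0.  ] [[  0.67  -0.71  -0.21 546.09]
 [ -0.74  -0.64  -0.19 207.39]
 [ -0.     0.28  -0.96 262.88]
 [  0.     0.     0.     1.  ]]
orange ((281.4761657714844, 237.47657775878906), (60.54624938964844, 61.454402923583984), 162.18565368652344) [494.25 159.02  84.  ]
blue ((279.8100280761719, 140.05271911621094), (53.389739990234375, 54.5389404296875), 1.1385523080825806) [537.3  199.25  24.  ]
```

View pics/v2.png

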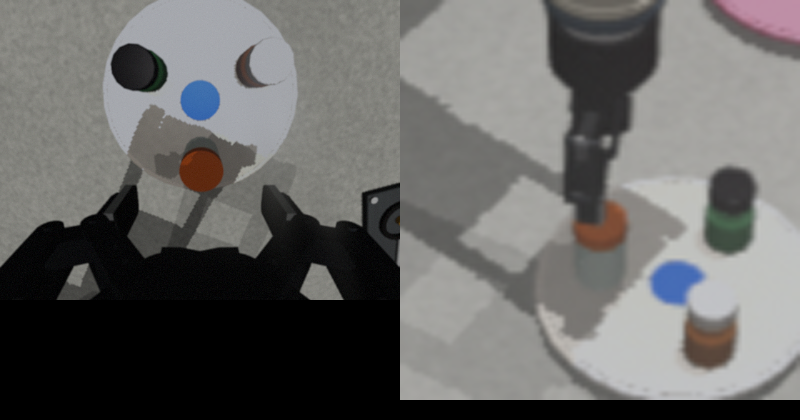

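The wrist bias shrinks as the range does: cup (494,159) and hub (537,199) now, against top's (489,158) and (534,200). The jaws are above the cup within about 3 mm, so I'll descend and grip.

Emit:
{"name": "jog_arm", "arguments": {
  "deltas": [
    {"gripper": -1,"translation": [0,0,-0.25],"dr": [0,0,0]},
    {"gripper": -1,"translation": [0,0,-0.25],"dr": [0,0,0]},
    {"gripper": -1,"translation": [0,0,-0.2],"dr": [0,0,0]},
    {"gripper": -1,"translation": [0,0,-0.08],"dr": [0,0,0]},
    {"gripper": -1,"translation": [0,0,0],"dr": [0,0,0]},
    {"gripper": -0.4,"translation": [0,0,0],"dr": [0,0,0]},
    {"gripper": -0.2,"translation": [0,0,0],"dr": [0,0,0]},
    {"gripper": 0,"translation": [0,0,0],"dr": [0,0,0]},
    {"gripper": 0.1,"translation": [0,0,0],"dr": [0,0,0]},
    {"gripper": 0.3,"translation": [0,0,0],"dr": [0,0,0]},
    {"gripper": 0.3,"translation": [0,0,0],"dr": [0,0,0]},
    {"gripper": 0.3,"translation": [0,0,0],"dr": [0,0,0]}
  ],
  "squeeze": 30
}}

```text
clock: 3.83
eef_pos: [492.7, 159.9, 69.3]
tcp_rot: [-3.14, -0.001, -0.836]
contact_force: [-0.8, -1.4, 7.2]
opening: 0.454
```

Emit:
{"name": "jog_arm", "arguments": {
  "deltas": [
    {"gripper": 0.4,"translation": [0,0,0.08],"dr": [0,0,0]},
    {"gripper": 0.4,"translation": [0,0,0.2],"dr": [0,0,0]},
    {"gripper": 0.4,"translation": [0,0,0.25],"dr": [0,0,0]},
    {"gripper": 0.4,"translation": [0,0,0.25],"dr": [0,0,0]},
    {"gripper": 0.4,"translation": [0,0,0.2],"dr": [0,0,0]},
    {"gripper": 0.4,"translation": [0,0,0],"dr": [0,0,0]}
  ]
}}

```text
clock: 4.33
eef_pos: [494.0, 160.3, 170.6]
tcp_rot: [-3.136, -0.003, -0.836]
contact_force: [1.0, -0.2, -0.7]
opening: 0.452
```

Emit:
{"name": "jog_arm", "arguments": {
  "deltas": [
    {"gripper": 0.4,"translation": [0.04,-0.1,0],"dr": [0,0,0]},
    {"gripper": 0.4,"translation": [0.08,-0.2,0],"dr": [0,0,0.02]},
    {"gripper": 0.4,"translation": [0.1,-0.27,0],"dr": [0,0,0.02]},
    {"gripper": 0.4,"translation": [0.1,-0.27,0],"dr": [0,0,0.02]},
    {"gripper": 0.4,"translation": [0.1,-0.27,0],"dr": [0,0,0.02]},
    {"gripper": 0.4,"translation": [0.1,-0.27,0],"dr": [0,0,0.02]},
    {"gripper": 0.4,"translation": [0.1,-0.27,0],"dr": [0,0,0.02]},
    {"gripper": 0.4,"translation": [0.1,-0.27,0],"dr": [0,0,0.02]},
    {"gripper": 0.4,"translation": [0.1,-0.27,0],"dr": [0,0,0.02]},
    {"gripper": 0.4,"translation": [0.1,-0.2,0],"dr": [0,0,0]},
    {"gripper": 0.4,"translation": [0.05,-0.1,0],"dr": [0,0,0]},
    {"gripper": 0.4,"translation": [0,0,0],"dr": [0,0,0]}
  ]
}}

```text
clock: 5.33
eef_pos: [589.0, -91.6, 165.0]
tcp_rot: [3.141, 0.001, -0.588]
contact_force: [-0.1, -0.6, -1.4]
opening: 0.451
```

```bash
cat > look.py <<'E'
from h import *
import sys
np.set_printoptions(suppress=True,precision=2)
s=r.sense();c=r.calibration("wrist");im=r.grab_frame("wrist");n=sys.argv[1];cv2.imwrite(f"pics/{n}w.png",im)
sc=r.grab_frame("scene");cv2.imwrite(f"pics/{n}s.png",sc);tp=r.grab_frame("top");cv2.imwrite(f"pics/{n}t.png",tp)
print(s["clock"],s["eef_pos"],s["tcp_rot"],s["contact_force"],s["opening"])
h=cv2.cvtColor(im,cv2.COLOR_BGR2HSV)
for k in cv2.findContours(cv2.inRange(h,(5,110,40),(35,255,255)),0,1)[0]:
    if cv2.contourArea(k)>40:
        e=cv2.fitEllipse(k);print(e,"z20",onplane(c,*e[0],20)[:2],"z orange",onplane(c,*e[0],s["eef_pos"][2]+14)[:2])
w=np.zeros((420,800,3),np.uint8);w[:300,:400]=cv2.resize(im,(400,300));w[:400,400:]=cv2.resize(sc[220:320,140:240],(400,400),interpolation=2);cv2.imwrite(f"pics/{n}v.png",w)
E
python3 look.py a
```

```text
5.3333 [589.01 -91.6  165.01] [ 3.14  0.   -0.59] [-0.1  -0.63 -1.36] 0.4506181841380017
((279.3938293457031, 304.67169189453125), (95.15957641601562, 100.34434509277344), 92.48912048339844) z20 [ 530.88 -179.99] z orange [591.08 -90.16]
((319.9408264160156, 226.89137268066406), (14.445375442504883, 15.306367874145508), 156.8620147705078) z20 [ 609.81 -130.62] z orange [622.01 -70.81]
```

View pics/av.png

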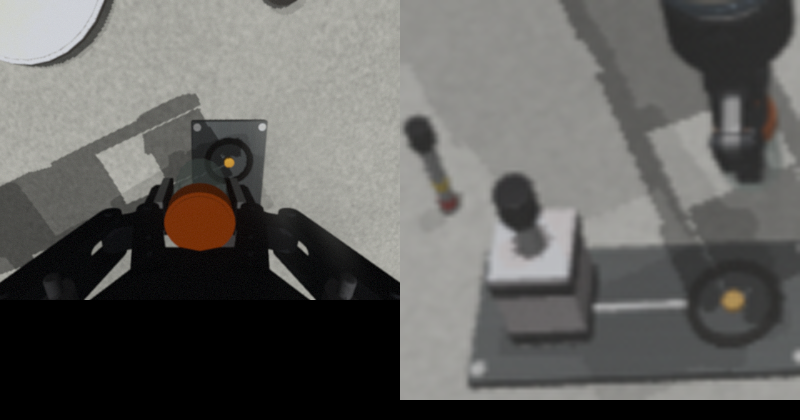

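Cup is held upright, about (+2,+1) from the TCP, and the ring is at (608,-131). I'll move over it and lower to about 25 mm above the plate.

Emit:
{"name": "jog_arm", "arguments": {
  "deltas": [
    {"gripper": 0.4,"translation": [0.03,-0.1,0],"dr": [0,0,0]},
    {"gripper": 0.4,"translation": [0.06,-0.15,0],"dr": [0,0,0]},
    {"gripper": 0.4,"translation": [0.06,-0.1,0],"dr": [0,0,0]},
    {"gripper": 0.4,"translation": [0.03,-0.05,-0.1],"dr": [0,0,0]},
    {"gripper": 0.4,"translation": [0,0,-0.25],"dr": [0,0,0]},
    {"gripper": 0.4,"translation": [0,0,-0.25],"dr": [0,0,0]},
    {"gripper": 0.4,"translation": [0,0,-0.2],"dr": [0,0,0]},
    {"gripper": 0.4,"translation": [0,0,0],"dr": [0,0,0]},
    {"gripper": 0.4,"translation": [0,0,0],"dr": [0,0,0]},
    {"gripper": 0.4,"translation": [0,0,0],"dr": [0,0,0]}
  ]
}}

```text
clock: 6.32
eef_pos: [607.6, -129.7, 86.9]
tcp_rot: [-3.141, -0.001, -0.585]
contact_force: [0.2, -0.5, -0.4]
opening: 0.449
```

```bash
python3 look.py b
python3 - <<'E'
from h import *
np.set_printoptions(suppress=True,precision=2)
p=r.sense()["eef_pos"];T={}
for n,f in(("scene","bs"),("top","bt")):
    im=cv2.imread(f"pics/{f}.png");c=r.calibration(n)
    m=cv2.inRange(cv2.cvtColor(im,cv2.COLOR_BGR2HSV),(3,110,40),(35,255,255))
    for k in cv2.findContours(m,0,1)[0]:
        x,y,w,hh=cv2.boundingRect(k)
        if cv2.contourArea(k)>8 and abs(x-(223 if n=="scene" else 357))<40 and abs(y-(290 if n=="scene" else 188))<45:print(n,(x,y,w,hh),onplane(c,x+w/2,y+hh/2,p[2]+10))
sc=cv2.imread("pics/bs.png");w=cv2.imread("pics/bw.png")
o=np.zeros((420,800,3),np.uint8);o[:,:420]=cv2.resize(sc[250:320,190:260],(420,420),interpolation=2);o[:285,420:]=cv2.resize(w,(380,285));cv2.imwrite("pics/b2.png",o)
E
```

```text
6.3167 [ 607.6  -129.69   86.89] [-3.14 -0.   -0.59] [ 0.23 -0.53 -0.37] 0.44940164330304433
((279.34222412109375, 304.6525573730469), (95.43106079101562, 100.53631591796875), 90.66474151611328) z20 [ 579.28 -173.92] z orange [ 609.61 -128.2 ]
```

View pics/b2.png

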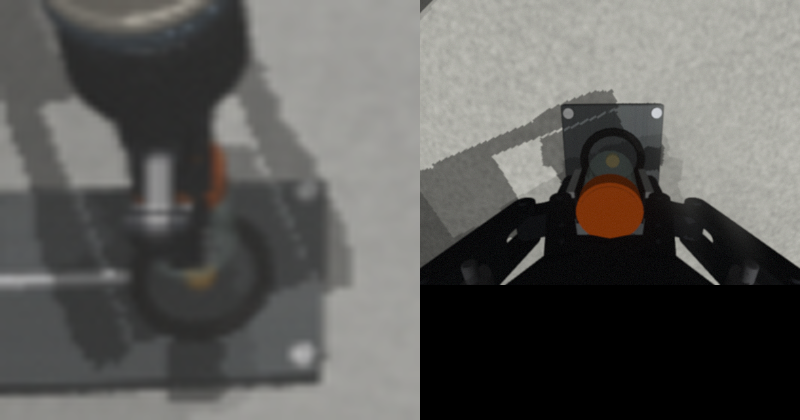

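The cup hangs just over the ring, with the brass nipple visible through the glass at wrist (283,236). I'll measure it here at close range.

Run:
```python
from h import *
np.set_printoptions(suppress=True,precision=1)
c=r.calibration("wrist");im=cv2.imread("pics/bw.png");p=r.sense()["eef_pos"]
h=cv2.cvtColor(im,cv2.COLOR_BGR2HSV)[215:260,265:305]
m=cv2.inRange(h,(14,60,60),(40,255,255));n,l,st,ce=cv2.connectedComponentsWithStats(m);print(st[1:],ce[1:]+[265,215])
for q in ce[1:]+[265,215]:print("nipple",onplane(c,*q,20))
print("nipple expected at", proj(c,(607.5,-131,20)),proj(c,(609.6,-128.2,20)))
m=cv2.inRange(cv2.cvtColor(im,cv2.COLOR_BGR2GRAY)[145:185,200:370],190,255);n,l,st,ce=cv2.connectedComponentsWithStats(m)
for a,q in zip(st[1:],ce[1:]):
    if a[4]>20:print("screw",q+[200,145],a[4],onplane(c,*(q+[200,145]),13))
# ring dark outline in wrist image: save crop
o=np.zeros((480,640,3),np.uint8);b=cv2.resize(im[140:300,200:370],None,fx=3.7,fy=3)[:480,:640];o[:b.shape[0],:b.shape[1]]=b;cv2.imwrite("pics/b3.png",o)
```

```text
[[  9  11  20  21 317]
 [ 12  41   1   1   1]
 [  0  43   1   1   1]] [[283.3 236.5]
 [277.  256. ]
 [265.  258. ]]
nipple [ 610.9 -131.7   20. ]
nipple [ 599.4 -141.3   20. ]
nipple [ 591.8 -138.    20. ]
nipple expected at (np.float64(278.492428418994), np.float64(238.27172731382643)) (np.float64(278.7881634492248), np.float64(233.39350484823166))
screw [348.3 166.1] 152 [ 671.7 -116.6   13. ]
```

View pics/b3.png

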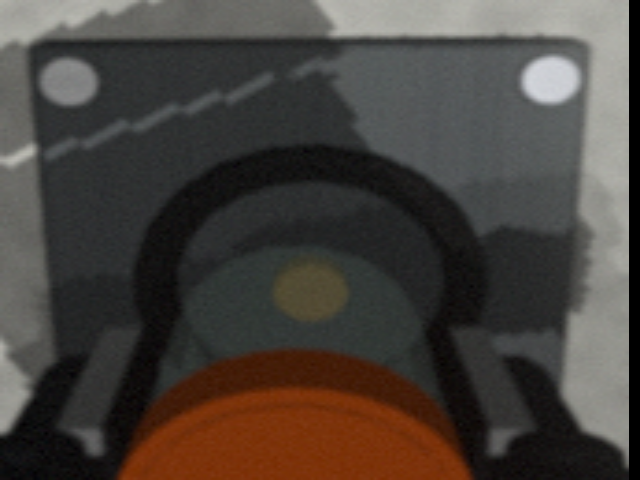

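Wrist-relative error is about (+1,-3) mm (nipple minus cup), so I'll correct that and lower.

Emit:
{"name": "jog_arm", "arguments": {
  "deltas": [
    {"gripper": 0.4,"translation": [0.005,-0.03,0],"dr": [0,0,0]},
    {"gripper": 0.4,"translation": [0,0,-0.1],"dr": [0,0,0]},
    {"gripper": 0.4,"translation": [0,0,-0.1],"dr": [0,0,0]},
    {"gripper": 0.4,"translation": [0,0,-0.05],"dr": [0,0,0]},
    {"gripper": 0.4,"translation": [0,0,0],"dr": [0,0,0]},
    {"gripper": 0.4,"translation": [0,0,-0.02],"dr": [0,0,0]},
    {"gripper": 0.4,"translation": [0,0,0],"dr": [0,0,0]}
  ]
}}

```text
clock: 7.05
eef_pos: [607.3, -132.3, 58.8]
tcp_rot: [3.141, 0.001, -0.585]
contact_force: [-0.6, 0.2, -1.4]
opening: 0.454
```

Emit:
{"name": "jog_arm", "arguments": {
  "deltas": [
    {"gripper": 0.4,"translation": [0,0,-0.01],"dr": [0,0,0]},
    {"gripper": 0.4,"translation": [0,0,0],"dr": [0,0,0]},
    {"gripper": 0.4,"translation": [0,0,-0.01],"dr": [0,0,0]},
    {"gripper": 0.4,"translation": [0,0,0],"dr": [0,0,0]}
  ]
}}

```text
clock: 7.38
eef_pos: [607.7, -132.4, 57.5]
tcp_rot: [-3.141, -0.001, -0.585]
contact_force: [1.1, 0.0, -0.8]
opening: 0.457
```

Emit:
{"name": "jog_arm", "arguments": {
  "deltas": [
    {"gripper": 0.4,"translation": [0,0,-0.01],"dr": [0,0,0]},
    {"gripper": 0.4,"translation": [0,0,0],"dr": [0,0,0]},
    {"gripper": 0.4,"translation": [0,0,-0.01],"dr": [0,0,0]},
    {"gripper": 0.4,"translation": [0,0,0],"dr": [0,0,0]}
  ]
}}

```text
clock: 7.72
eef_pos: [608.0, -132.6, 57.1]
tcp_rot: [-3.141, -0.001, -0.585]
contact_force: [-4.4, -0.1, 16.0]
opening: 0.453
```

Contact came at TCP z of about 57, the height expected for a seated cup. I'll release gently and rise.

Emit:
{"name": "jog_arm", "arguments": {
  "deltas": [
    {"gripper": 0.4,"translation": [0,0,0.01],"dr": [0,0,0]},
    {"gripper": 0.05,"translation": [0,0,0],"dr": [0,0,0]},
    {"gripper": -0.1,"translation": [0,0,0],"dr": [0,0,0]},
    {"gripper": -0.4,"translation": [0,0,0],"dr": [0,0,0]},
    {"gripper": -0.6,"translation": [0,0,0],"dr": [0,0,0]},
    {"gripper": -0.6,"translation": [0,0,0.05],"dr": [0,0,0]},
    {"gripper": -0.6,"translation": [0,0,0.2],"dr": [0,0,0]},
    {"gripper": -0.6,"translation": [0,0,0.3],"dr": [0,0,0]},
    {"gripper": -0.6,"translation": [0,0,0.35],"dr": [0,0,0]},
    {"gripper": -0.6,"translation": [0,0,0.35],"dr": [0,0,0]},
    {"gripper": -0.6,"translation": [0,0,0.35],"dr": [0,0,0]},
    {"gripper": -0.6,"translation": [0,0,0.1],"dr": [0,0,0]}
  ]
}}

```text
clock: 8.72
eef_pos: [609.7, -132.8, 232.4]
tcp_rot: [-3.139, -0.007, -0.585]
contact_force: [1.3, -0.2, 0.4]
opening: 0.798
```

Emit:
{"name": "jog_arm", "arguments": {
  "deltas": [
    {"gripper": -0.6,"translation": [0,0,0],"dr": [0,0,0]},
    {"gripper": -0.6,"translation": [0,0,0],"dr": [0,0,0]},
    {"gripper": -0.6,"translation": [0,0,0],"dr": [0,0,0]}
  ]
}}

```text
clock: 8.97
eef_pos: [606.4, -132.1, 224.7]
tcp_rot: [3.141, 0.002, -0.585]
contact_force: [0.1, 0.6, -0.4]
opening: 0.796
```

```bash
python3 look.py c
python3 - <<'E'
from h import *
np.set_printoptions(suppress=True,precision=1)
sc=cv2.imread("pics/cs.png");w=cv2.imread("pics/cw.png");t=cv2.imread("pics/ct.png")
o=np.zeros((600,800,3),np.uint8);o[:340,:480]=cv2.resize(sc[235:320,135:255],(480,340),interpolation=2);o[340:600,:340]=cv2.resize(w,(340,260));o[:300,490:790]=cv2.resize(t[160:240,335:415],(300,300));cv2.imwrite("pics/c2.png",o)
E
```

```text
8.9667 [ 606.44 -132.13  224.66] [ 3.14  0.   -0.59] [ 0.11  0.64 -0.43] 0.7959363926493828
((281.3472900390625, 203.4541778564453), (42.791934967041016, 43.3077392578125), 61.11088562011719) z20 [ 600.81 -145.25] z orange [632.46 -95.89]
```

View pics/c2.png

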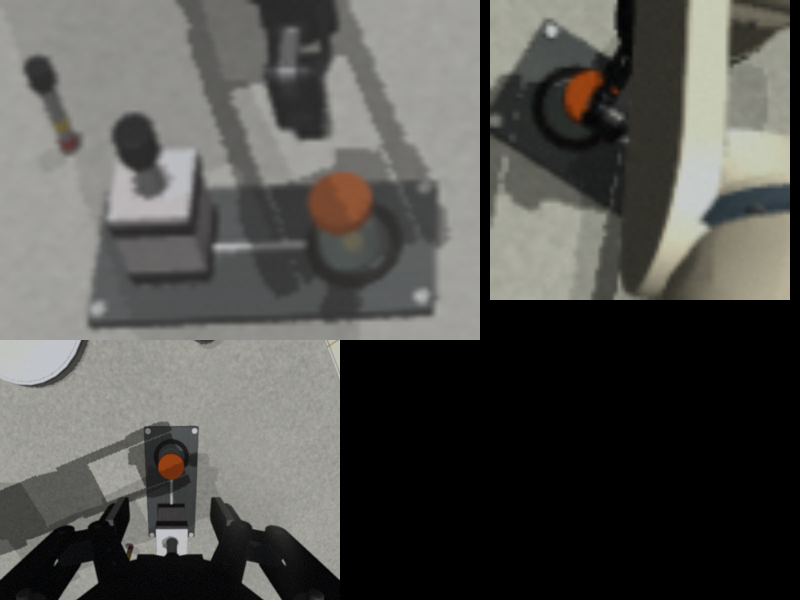

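The cup stands upright inside the ring in all views, and the stand hasn't moved. Next I'll refine the knob position.

Run:
```python
from h import *
np.set_printoptions(suppress=True,precision=1)
im=cv2.imread("pics/cw.png");c=r.calibration("wrist");cs=r.calibration("scene");ct=r.calibration("top")
print("cup top wrist",onplane(c,281.3,203.5,70))
# barrel top face bright region
g=cv2.cvtColor(im,cv2.COLOR_BGR2GRAY)[295:350,240:325]
m=cv2.inRange(g,150,255);k=max(cv2.findContours(m,0,1)[0],key=cv2.contourArea);q=cv2.minAreaRect(k);print("barrel face",np.array(q[0])+[240,295],q[1],q[2], [onplane(c,*(p+np.array([240,295])),100)[:2] for p in cv2.boxPoints(q)])
m=cv2.inRange(g,0,75);n,l,st,ce=cv2.connectedComponentsWithStats(m);
for a,e in zip(st[1:],ce[1:]):
    if a[4]>30:print("dark",a,e+[240,295],onplane(c,*(e+[240,295]),150))
for n,f,cal,lo in(("scene","cs",cs,0),("scene0","scene0",cs,0)):
    s=cv2.imread(f"pics/{f}.png");b=cv2.cvtColor(s,cv2.COLOR_BGR2GRAY)[262:279,160:182];m=cv2.inRange(b,0,70)
    q=cv2.minEnclosingCircle(max(cv2.findContours(m,0,1)[0],key=cv2.contourArea));print(n,q[0][0]+160,q[0][1]+262,q[1],onplane(cal,q[0][0]+160,q[0][1]+262,152))
# barrel top face in top0
t=cv2.imread("pics/top0.png");b=cv2.cvtColor(t,cv2.COLOR_BGR2GRAY)[185:230,375:420];m=cv2.inRange(b,160,255)
k=max(cv2.findContours(m,0,1)[0],key=cv2.contourArea);q=cv2.minAreaRect(k);print("top barrel",np.array(q[0])+[375,185],q[1],q[2],onplane(ct,q[0][0]+375,q[0][1]+185,100))
# stand plate corners in top0
b=t[160:245,325:425];k=max(cv2.findContours(cv2.inRange(cv2.cvtColor(b,cv2.COLOR_BGR2GRAY),0,90),0,1)[0],key=cv2.contourArea);q=cv2.minAreaRect(k)
P=np.array([onplane(ct,p[0]+325,p[1]+160,12)[:2] for p in cv2.boxPoints(q)]);print("plate",P,P.mean(0))
```

```text
cup top wrist [ 608.  -133.9   70. ]
barrel face [282.1 326.3] (42.774017333984375, 85.72966766357422) 87.39744567871094 [array([ 522.2, -189.5]), array([ 592.3, -230.7]), array([ 568.4, -274.6]), array([ 494. , -231.3])]
dark [  5   0  76  22 848] [281.  300.7] [ 578.  -178.5  150. ]
dark [ 31  25  54  30 587] [287.4 337.4] [ 563.8 -209.1  150. ]
dark [ 0 51 27  4 79] [250.1 347.8] [ 533.5 -201.2  150. ]
scene 168.91935443878174 270.3387098312378 6.97877311706543 [ 543.9 -234.3  152. ]
scene0 169.0 270.5 6.800835609436035 [ 544.5 -234.3  152. ]
top barrel [400.8 206.7] (17.79358673095703, 17.79358673095703) 32.47119140625 [ 542.2 -232.5  100. ]
plate [[ 592.7  -56.5]
 [ 684.1 -116.8]
 [ 558.4 -309.8]
 [ 468.6 -247.1]] [ 576.  -182.6]
```

Barrel face (542.2,-232.5), plate centre (576,-183) and the scene knob agree on the bore at about (542.5,-232.5). I'll move above it, then centre the knob on the jaw plane, which is wrist column 279.4 where the gripped cup was seen.

Emit:
{"name": "jog_arm", "arguments": {
  "deltas": [
    {"gripper": -0.6,"translation": [-0.1,-0.15,0],"dr": [0,0,0]},
    {"gripper": -0.6,"translation": [-0.2,-0.3,0],"dr": [0,0,0]},
    {"gripper": -0.6,"translation": [-0.2,-0.3,0],"dr": [0,0,0]},
    {"gripper": -0.6,"translation": [-0.1,-0.2,-0.1],"dr": [0,0,0]},
    {"gripper": -0.6,"translation": [-0.04,-0.05,-0.1],"dr": [0,0,0]},
    {"gripper": -0.6,"translation": [0,0,-0.1],"dr": [0,0,0]},
    {"gripper": -0.6,"translation": [0,0,0],"dr": [0,0,0]},
    {"gripper": -0.6,"translation": [0,0,0],"dr": [0,0,0]},
    {"gripper": -0.6,"translation": [0,0,0],"dr": [0,0,0]}
  ]
}}

```text
clock: 9.87
eef_pos: [544.1, -231.4, 196.1]
tcp_rot: [-3.141, 0.0, -0.584]
contact_force: [0.4, -0.8, 0.4]
opening: 0.802
```

Run:
```python
from h import *
np.set_printoptions(suppress=True,precision=2)
s=r.sense();c=r.calibration("wrist");im=r.grab_frame("wrist");cv2.imwrite("pics/dw.png",im);print(s["eef_pos"],s["tcp_rot"])
print("knob top expected",proj(c,(542.5,-232.5,165)),proj(c,(542.5,-232.5,135)),"bore",proj(c,(542.5,-232.5,100)))
h=cv2.cvtColor(im,cv2.COLOR_BGR2HSV)
k=max(cv2.findContours(cv2.inRange(h,(5,110,40),(22,255,255)),0,1)[0],key=cv2.contourArea);e=cv2.fitEllipse(k);print("cup",e[0],onplane(c,*e[0],72))
cv2.imwrite("pics/d2.png",cv2.resize(cv2.convertScaleAbs(im[130:380,160:400],alpha=1.5,beta=15),None,fx=2.4,fy=2.4,interpolation=2))
```

```text
[ 544.12 -231.36  196.13] [-3.14  0.   -0.58]
knob top expected (np.float64(276.5347474889404), np.float64(263.5122476308362)) (np.float64(276.9925064678504), np.float64(242.61898117205396)) bore (np.float64(277.3800068131466), np.float64(224.96628619364526))
cup (278.13531494140625, 64.80103302001953) [ 607.97 -134.68   72.  ]
```

View pics/d2.png

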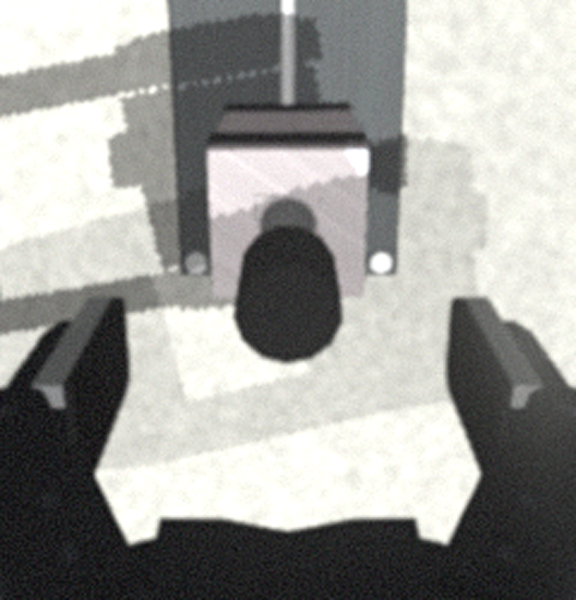

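The knob top is at wrist (280,258), centred between the fingers (inner edges average col 280). I'll descend onto the knob and close slowly.

Emit:
{"name": "jog_arm", "arguments": {
  "deltas": [
    {"gripper": -0.6,"translation": [0,0,-0.15],"dr": [0,0,0]},
    {"gripper": -0.6,"translation": [0,0,-0.2],"dr": [0,0,0]},
    {"gripper": -0.6,"translation": [0,0,-0.08],"dr": [0,0,0]},
    {"gripper": -0.2,"translation": [0,0,0],"dr": [0,0,0]},
    {"gripper": 0.1,"translation": [0,0,0],"dr": [0,0,0]},
    {"gripper": 0.25,"translation": [0,0,0],"dr": [0,0,0]},
    {"gripper": 0.32,"translation": [0,0,0],"dr": [0,0,0]},
    {"gripper": 0.36,"translation": [0,0,0],"dr": [0,0,0]},
    {"gripper": 0.4,"translation": [0,0,0],"dr": [0,0,0]},
    {"gripper": 0.44,"translation": [0,0,0],"dr": [0,0,0]},
    {"gripper": 0.44,"translation": [0,0,0],"dr": [0,0,0]}
  ],
  "squeeze": 30
}}

```text
clock: 10.83
eef_pos: [543.9, -232.6, 154.2]
tcp_rot: [-3.141, -0.001, -0.585]
contact_force: [-1.0, 0.5, 6.6]
opening: 0.294
```

Emit:
{"name": "jog_arm", "arguments": {
  "deltas": [
    {"gripper": 0.6,"translation": [0,0,0],"dr": [0,0,0]},
    {"gripper": 0.6,"translation": [0,0,0],"dr": [0,0,0]},
    {"gripper": 0.6,"translation": [0,0,0],"dr": [0,0,0]},
    {"gripper": 0.6,"translation": [0,0,0.03],"dr": [0,0,0]},
    {"gripper": 0.6,"translation": [0,0,0.03],"dr": [0,0,0]},
    {"gripper": 0.6,"translation": [0,0,0.04],"dr": [0,0,0]},
    {"gripper": 0.6,"translation": [0,0,0],"dr": [0,0,0]},
    {"gripper": 0.6,"translation": [0,0,0],"dr": [0,0,0]}
  ],
  "squeeze": 40
}}

```text
clock: 11.5
eef_pos: [543.4, -232.4, 163.5]
tcp_rot: [3.142, -0.0, -0.585]
contact_force: [0.5, 0.7, -2.6]
opening: 0.294
```

Only the rod's weight is felt (-2.6 N) and there is no side load. I'll raise it the rest of the way.

Emit:
{"name": "jog_arm", "arguments": {
  "deltas": [
    {"gripper": 0.6,"translation": [0,0,0.05],"dr": [0,0,0]},
    {"gripper": 0.6,"translation": [0,0,0.06],"dr": [0,0,0]},
    {"gripper": 0.6,"translation": [0,0,0.06],"dr": [0,0,0]},
    {"gripper": 0.6,"translation": [0,0,0.06],"dr": [0,0,0]},
    {"gripper": 0.6,"translation": [0,0,0.06],"dr": [0,0,0]},
    {"gripper": 0.6,"translation": [0,0,0.05],"dr": [0,0,0]},
    {"gripper": 0.6,"translation": [0,0,0.03],"dr": [0,0,0]},
    {"gripper": 0.6,"translation": [0,0,0],"dr": [0,0,0]},
    {"gripper": 0.6,"translation": [0,0,0],"dr": [0,0,0]},
    {"gripper": 0.6,"translation": [0,0,0],"dr": [0,0,0]},
    {"gripper": 0.6,"translation": [0,0,0],"dr": [0,0,0]},
    {"gripper": 0.6,"translation": [0,0,0],"dr": [0,0,0]}
  ]
}}

```text
clock: 12.5
eef_pos: [543.2, -232.3, 199.9]
tcp_rot: [3.141, 0.001, -0.585]
contact_force: [-0.2, 0.9, -4.1]
opening: 0.294
```

```bash
python3 look.py e
python3 - <<'E'
from h import *
sc=cv2.imread("pics/es.png");w=cv2.imread("pics/ew.png")
o=np.zeros((600,800,3),np.uint8);o[:340,:480]=cv2.resize(sc[235:320,135:255],(480,340),interpolation=2)
o[340:600,:260]=cv2.resize(sc[180:310,250:380],(260,260));o[:420,490:800]=cv2.resize(cv2.convertScaleAbs(w[20:335,160:400],alpha=1.4),(310,420));cv2.imwrite("pics/e2.png",o)
E
```

```text
12.5 [ 543.23 -232.26  199.94] [ 3.14  0.   -0.59] [-0.17  0.94 -4.11] 0.2936288036344788
((279.1682434082031, 221.46160888671875), (14.694108963012695, 18.667850494384766), 89.70845794677734) z20 [ 528.69 -255.09] z orange [ 564.79 -201.3 ]
((278.273681640625, 64.00496673583984), (54.56737518310547, 57.8477668762207), 2.790083885192871) z20 [ 613.05 -126.57] z orange [ 593.96 -156.86]
```

View pics/e2.png

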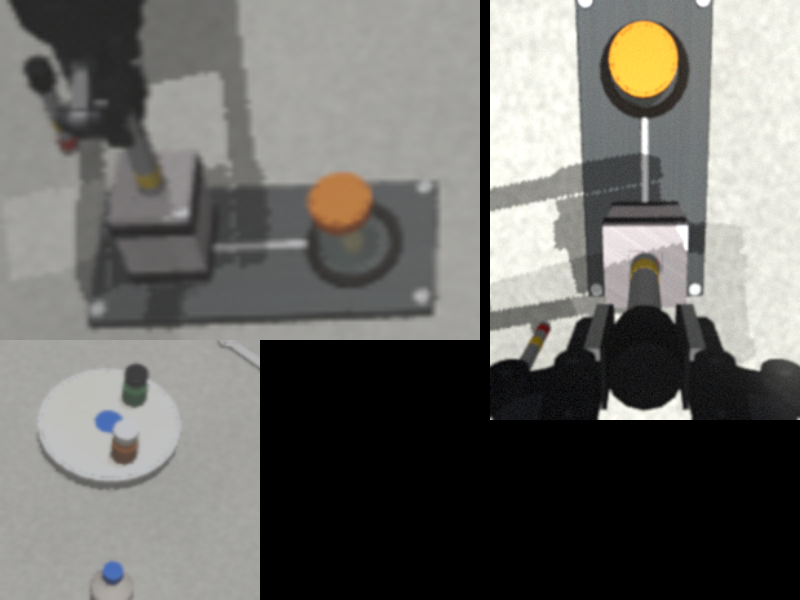

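The yellow band is fully out, with bare steel just below it at the bore and no red. The rise is 45.7 mm. The cup is seated in the ring, the stand sits at the same pixels as before, and the jars, bottle and wrench look undisturbed. Handing in.

```bash
python3 -c "
from rig import r
s=r.sense();print(s['eef_pos'],s['opening'],s['clock']);print(r.sign_off())"
```

```text
[ 543.3205276  -232.32248263  200.05904439] 0.29094281186872123 12.65
the job is handed in; nothing more can be done
None
```

The job is handed in at 12.65 s. The cup stands mouth down in the rubber ring, and the gripper is holding the rod about 46 mm up.

**Cup:** I took it off the white turntable and lowered it into the ring. Contact came at about the seated height, with a peak reading of 16 N. I released it before touching the rod. The last wrist reading put it at (608, -134), within about 3 mm of the estimated ring centre.

**Rod:** I gripped the large rod by its knob and pulled it straight up. The force was roughly the rod's own weight, with almost no side load. The last pictures show the whole yellow band above the barrel, bare steel below it and no red.

**Other things:** The stand looked unmoved in the scene views. Both jars were still upright on the disc, and the bottle and wrench looked undisturbed, though only part of each was in the final crop.

**Disagreements:** The first wrist picture, from high up, read every landmark 7 to 10 mm off from the top camera. Close up the difference was only a few millimetres, so I used close wrist views for the cup seating and knob centring. No check failed.

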